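# Stand the beadwork sample board on its rest and stop its foot with the closed bead box

## Task

The beaded sample board is lying propped on the bead box: tip it up and over so that it stands with its foot on the table in front of the wooden rest and leans back against the cork bar. Then press both lids of the bead box fully down, and after that slide the box up against the foot of the board, square to it and lids still shut, so that the board cannot slip. Leave the other things on the table where they are.

Things in the scene. Friction and masses are not known exactly. Their poses are not given: they have to be found in the camera images.
- board: stiff beaded board 200 x 140 x 8 mm, 0.3 kg: black diamonds on one face (up at the start), stripes on the other. Origin at its centre; x along its length to the foot edge, y width, z to the diamond face. It starts with its foot on the table by the rest, sloping up 25 degrees over the box's rail; its top edge, 83 mm up, overhangs the box by 17 mm. Leaned, the diamonds look at the rest.
- board_foot (a point): middle of the board's foot edge, on the striped face (100 mm from the centre along +x, 4 mm along -z)
- board_top (a point): middle of the board's top edge, on the striped face (100 mm from the centre along -x, 4 mm along -z)
- rest: fixed wooden rest; origin at table height, middle of its base's front edge; x points backwards, away from the board. Base 130 mm deep, 170 wide, 14 high; its front face, sloped back 20 degrees, stops the board's foot. A cork bar 160 mm wide, 34 high, is centred 141 mm up, front face 51 mm behind the base's front edge, so a board with its foot at the base leans back 20 degrees.
- bead_box: loose white bead box, 60 mm in x, 150 mm in y, 0.6 kg, walls 36 mm high, with a light wooden rail 8 mm thick and 48 mm high along its +x side (the side that faces the rest). Origin at the centre of its underside. At the start its +x face is about 105 mm from the board's foot.
- box_stop (a point): middle of the box's +x face at table height, axes as the box: this face goes against the board's foot
- lid_left (a joint): press-in lid at the box's +y end (blue): 0 = standing 8 mm proud, 0.008 = fully down, flush with the walls; it stays where it is pushed, about 7 N moves it
- lid_right (a joint): press-in lid at the box's -y end (orange): as lid_left
- lid_left_top (a point): centre of the top of the blue lid, 45 x 64 mm, 36 mm above the table when fully down
- lid_right_top (a point): centre of the top of the orange lid, 45 x 64 mm, 36 mm above the table when fully down
- snips: orange-handled thread snips with two steel blades, 120 mm long, lying flat, 8 mm high; origin near the pivot. Bystander.
- wallet: black leather card wallet 100 x 75 x 8 mm, lying flat; origin at the centre of its underside. Bystander.
- bead_patch: small green, white and blue beaded patch 100 x 70 x 6 mm, lying flat; origin at the centre of its underside. Bystander.
- bead_jar: upright amber glass jar with a blue cap, 60 mm across, 85 mm tall; origin at the centre of its underside. Bystander.
- tape_measure: yellow round tape measure, 64 mm across, 18 mm high; origin at the centre of its underside. Bystander.
- thread_spool: upright red thread spool, 40 mm across, 60 mm tall; origin at the centre of its underside. Bystander.
- pin_bowl: blue ceramic bowl, 90 mm across, 40 mm high; origin at the centre of its underside. Bystander.

How it is judged:
On the way, in this order (a step that is already met when the one before it is completed fails the run):
1. the board stands leaning back against the rest (contact force between board and rest above 0.05 N and angle between board's own z axis and vertical between 1.75 and 2.25 rad and angle between board's own y axis and vertical between 1.45 and 1.69 rad and height (world z) of board_foot below 0.02 m and height (world z) of board_top above 0.15 m and x of board_foot in the frame of rest between -0.06 and 0.005 m and y of board_foot in the frame of rest between -0.045 and 0.045 m and x of board_top in the frame of rest above 0.02 m and linear speed of board below 0.02 m/s), for 0.3 s.
2. both lids are pressed fully down (value of joint each of lid_left, lid_right above 0.006 m), for 0.2 s.
3. the box has been slid up against the board's foot (x of board_foot in the frame of box_stop between -0.006 and 0.008 m and y of board_foot in the frame of box_stop between -0.045 and 0.045 m and angle between the x axis of bead_box and the x axis of rest, either way round below 0.15 rad and angle between bead_box's own z axis and vertical below 0.08 rad), for 0.2 s.
At the end, for the whole second after the job is handed in: Board on its foot (within 60 mm of the base's front edge, 45 mm of its middle), touching the rest, leaning back 10 to 39 degrees, level within 7; both lids 6 mm or more down; box upright, rail face within 8 mm of the foot, 45 mm of its middle, square within 0.15 rad; both at rest (all of step 1 and all of step 2 and all of step 3 and linear speed of bead_box below 0.02 m/s).
It fails at once if another loose thing on the table is moved more than 30 mm (distance of any of snips, wallet, bead_patch, bead_jar, tape_measure, thread_spool, pin_bowl from where it was at the start of the episode above 0.03 m).
It also fails if it takes over 58 s, if anything falls off the work surface, if the arm or the gripper's body presses on something with over 40 N, if the wrist force passes 120 N, or if a joint passes its speed limit or range.

## Robot

A 6-joint arm with a two-finger parallel gripper is mounted at the origin on the work surface. World frame = base frame: x ahead of the robot, y to its left, z up, the work surface at z = 0. Lengths are in m, angles in rad, forces in N, time in s.
With the tool pointing down it reaches from about 0.375 to 0.9 m from the base axis. Payload 3.1 kg.
Tool frame: the origin (TCP) lies between the finger pads; the fingertips stand 8 mm ahead of it and the grasp point (between the pads) lies 11 mm behind it; z points along the fingers, y is the line along which they close (so a half turn about z gives the same grasp; the last joint's range is limited). The gripper opens to 87 mm and grips with 3 to 60 N. Pads are 19 mm wide; open, the fingers measure 117 mm over their backs; the gripper's body (75 mm by 190 mm) begins 51 mm behind the grasp point.
Start: joints at [-1.327, 0.527, 1.433, -0, 1.181, -0.178], TCP at [0.256, -0.57, 0.231] pointing down, gripper open.
Joint ranges: [-3.08, 3.08], [-0.75, 2.2], [0.22, 2.44], [-1.43, 4.57], [0, 2.65], [-2.85, 2.85]. Speed limits (rad/s): [2.79, 2.79, 3.14, 3.14, 3.14, 3.14].

## Interface

Orientations are given as a unit quaternion [x, y, z, w].
In Python, from rig import robot gives the robot as it stands.
- The arm moves only by the tool move_arm, never from a script. Its argument "motion" is text: rows parted by semicolons, each of 5 numbers parted by spaces: the opening, from -1 (shut) to 1 (fully open), then the shift along the tool's x, y, z normalised to -1 to 1, where 1 is 0.2 m, then the turn about the tool's z normalised to -1 to 1, where 1 is pi rad. A call has 1 to 12 rows; each row is the pose to reach, as a shift and turn from the pose commanded when the call began, along the tool's axes at that moment, turning the shorter way round; what a row does not reach only later rows make up. A row lasts 1/12 s, in which the tool goes at most 41.7 mm and 7.16 degrees, less where a joint would pass 70% of its speed; a pose out of reach is approached as far as the arm can. A call with a number of a shift or a turn outside -1 to 1 is refused whole. A call with a gripper value outside its range is refused whole. The fingers move at their own pace and stop on an object; "newtons" is the grip in N (left out, the last holds). Time passes only in rows, so rows that repeat a pose let the fingers close. It gives the time, the measured TCP pose, the force, the opening and the grip force at its end, in the units of the state.
- robot.get_obs(): the state, without advancing time (a new reading comes with each control period).
- robot.camera(name): name is "side" or "top"; returns (picture, depth): 384x512x3 uint8, red, green, blue; 384x512 float32, m along the optical axis (not along the pixel's ray), 0 where there is no reading.
- robot.camera_model(name): a dict with "mtx" (3x3 intrinsics, pixels), "position" and "attitude" of the camera in the world. Camera axes: x right, y down, z forward; pixel columns grow to the right and rows downward; lengths in m; the calibration is good to about 2 mm. A picture is of the moment at which its call begins. camera_model takes no time and is no camera call.
- robot.hand_in(): hands the job in; it is judged then, once.
The state is a dict: "time": time; "q": joint angles; "joint_velocities": joint speeds; "joint_torque": joint torques, N m; "position": TCP position; "tool_rot": TCP orientation; "ft_force": force on the tool from outside, world axes, zero at the start; "moment": the same for the moment, N m; "grip_width": finger opening in m; "grip_force": force on a finger pad.
Only numpy, scipy, OpenCV 4.12 (cv2) and the standard library are available. Lean on these libraries where they do the work, as an engineer would, in place of code of your own. Each camera call takes 0.05 s, during which the arm holds its last target. There are 200 camera calls.

## Working session

There is one attempt and no reset: what is moved stays moved. The work goes in short steps, Python scripts to look and compute and a tool call to move; the robot and the scene stay as the last step left them, time stands still between calls to the robot, and variables do not carry over. Pictures are saved under pics/ and viewed, at most 11 in all, crops included, and the job is handed in when it is done.

Besides the shell and the picture viewer there is one more tool, called as name(argument=value, ...), one argument or row to a line, values as JSON. move_arm: Moves the arm, as the interface text tells. Its arguments: {"type":"object","properties":{"motion":{"type":"string"},"newtons":{"type":"number"}},"required":["motion"]}

```bash
ls; mkdir -p pics; python3 - <<'E'
from rig import robot
import cv2, numpy as np
for n in("side","top"):
    p,d=robot.camera(n); m=robot.camera_model(n); print(n,m)
    cv2.imwrite(f"pics/{n}0.png",p[:,:,::-1]); np.savez(f"{n}0.npz",p=p,d=d)
print(robot.get_obs())
E
```

```text
pics
side {'mtx': array([[388.1572269 ,   0.        , 251.78990709],
       [  0.        , 388.1572269 , 191.05928644],
       [  0.        ,   0.        ,   1.        ]]), 'position': array([ 0.29677006, -1.05673423,  1.08491481]), 'attitude': array([ 0.90534274, -0.11323325,  0.04798035, -0.40648572])}
top {'mtx': array([[353.83949796,   0.        , 258.76057364],
       [  0.        , 353.83949796, 186.7993872 ],
       [  0.        ,   0.        ,   1.        ]]), 'position': array([0.31662918, 0.00332259, 1.25478534]), 'attitude': array([ 0.71797495, -0.68864772,  0.0693996 , -0.07389176])}
{'time': 0.1, 'q': array([-1.32749885e+00,  5.28358406e-01,  1.43375037e+00, -3.06857128e-06,
        1.18142594e+00, -1.78497837e-01]), 'joint_velocities': array([ 0.00093734, -0.00233696, -0.00232636, -0.00061822, -0.0010667 ,
       -0.00015226]), 'joint_torque': array([-3.78968407e-04, -4.40984988e+01, -1.77150768e+01,  6.35165465e-02,
        5.33687475e-02, -4.15093564e-05]), 'position': array([ 0.25574552, -0.56958043,  0.22968615]), 'tool_rot': array([ 9.77842812e-01,  2.09338226e-01, -3.28738352e-05, -9.70474705e-04]), 'ft_force': array([-0.31865097,  0.10728456, -0.57931341]), 'moment': array([-0.00034414, -0.02546301, -0.04379212]), 'grip_force': 0.0, 'grip_width': 0.08711109403172232}
```

View pics/side0.png

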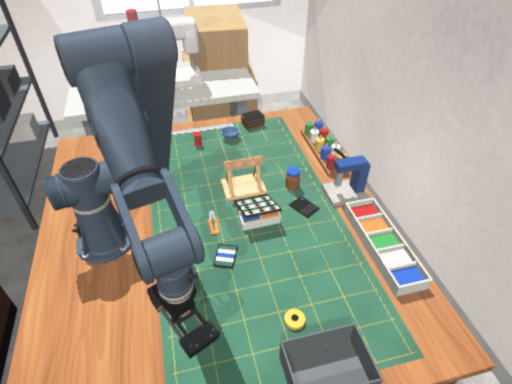

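View pics/top0.png

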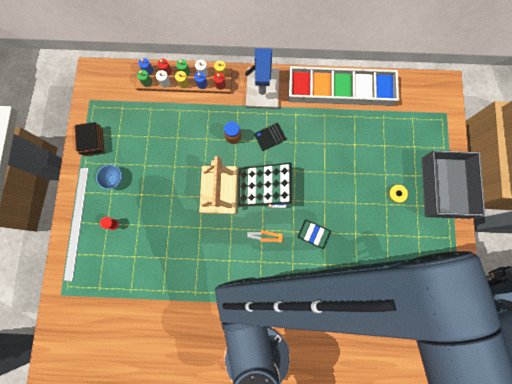

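The side view shows the board lying over the white box at (258,208), with the rest at (245,175). In the top view the board is at (265,185), the rest at (220,185) to its left, the patch at (315,235), the snips at (265,237) and the jar at (232,132). The board's foot points left, along world +y. Next I'll measure it.

```bash
cat > h.py <<'E'
import numpy as np, cv2
from scipy.spatial.transform import Rotation as R
from rig import robot
def cloud(n,d):
    m=robot.camera_model(n);K=m["mtx"];v,u=np.mgrid[:d.shape[0],:d.shape[1]]
    c=np.dstack([(u-K[0,2])/K[0,0]*d,(v-K[1,2])/K[1,1]*d,d])
    return c@R.from_quat(m["attitude"]).as_matrix().T+m["position"]
def ray(n,uv,z):
    m=robot.camera_model(n);K=m["mtx"]
    r=R.from_quat(m["attitude"]).apply(np.linalg.inv(K)@[*uv,1]);return m["position"]+r*(z-m["position"][2])/r[2]
E
python3 - <<'E'
from h import *
for n,box in(("top",(190,120,340,250)),("side",(180,130,330,280))):
    f=np.load(n+"0.npz");p,d=f["p"],f["d"];c=cloud(n,d)
    x0,y0,x1,y1=box;cr=p[y0:y1,x0:x1,::-1]
    cv2.imwrite(f"pics/{n}c.png",cv2.resize(cr,None,fx=4,fy=4,interpolation=cv2.INTER_CUBIC)); 
    Z=c[...,2]; print(n)
    if n=="top":
        for v in(150,170,185,200): print(v,[(u,*(np.round(c[v,u]*1000).astype(int))) for u in range(196,304,6)])
    else:
        for u in(235,250,265): print(u,[(v,*(np.round(c[v,u]*1000).astype(int))) for v in range(155,236,4)])
E
```

```text
top
150 [(196, np.int64(705), np.int64(255), np.int64(-2)), (202, np.int64(706), np.int64(233), np.int64(-4)), (208, np.int64(707), np.int64(211), np.int64(-3)), (214, np.int64(706), np.int64(188), np.int64(1)), (220, np.int64(708), np.int64(166), np.int64(-1)), (226, np.int64(709), np.int64(144), np.int64(0)), (232, np.int64(709), np.int64(121), np.int64(1)), (238, np.int64(711), np.int64(99), np.int64(-1)), (244, np.int64(711), np.int64(77), np.int64(0)), (250, np.int64(712), np.int64(55), np.int64(0)), (256, np.int64(712), np.int64(33), np.int64(2)), (262, np.int64(713), np.int64(11), np.int64(2)), (268, np.int64(714), np.int64(-11), np.int64(3)), (274, np.int64(714), np.int64(-34), np.int64(5)), (280, np.int64(717), np.int64(-56), np.int64(-1)), (286, np.int64(718), np.int64(-78), np.int64(0)), (292, np.int64(718), np.int64(-100), np.int64(3)), (298, np.int64(720), np.int64(-122), np.int64(-1))]
170 [(196, np.int64(317), np.int64(3), np.int64(1255)), (202, np.int64(625), np.int64(224), np.int64(17)), (208, np.int64(614), np.int64(195), np.int64(63)), (214, np.int64(592), np.int64
[... 5088 characters left out ...]
4(658), np.int64(169), np.int64(-5)), (187, np.int64(650), np.int64(139), np.int64(-1)), (191, np.int64(639), np.int64(101), np.int64(11)), (195, np.int64(633), np.int64(79), np.int64(10)), (199, np.int64(620), np.int64(32), np.int64(32)), (203, np.int64(607), np.int64(-10), np.int64(52)), (207, np.int64(596), np.int64(-48), np.int64(68)), (211, np.int64(585), np.int64(-88), np.int64(89)), (215, np.int64(592), np.int64(-64), np.int64(42)), (219, np.int64(588), np.int64(-79), np.int64(36)), (223, np.int64(590), np.int64(-76), np.int64(12)), (227, np.int64(588), np.int64(-83), np.int64(-2)), (231, np.int64(583), np.int64(-102), np.int64(-4)), (235, np.int64(576), np.int64(-124), np.int64(-1))]
```

View pics/topc.png

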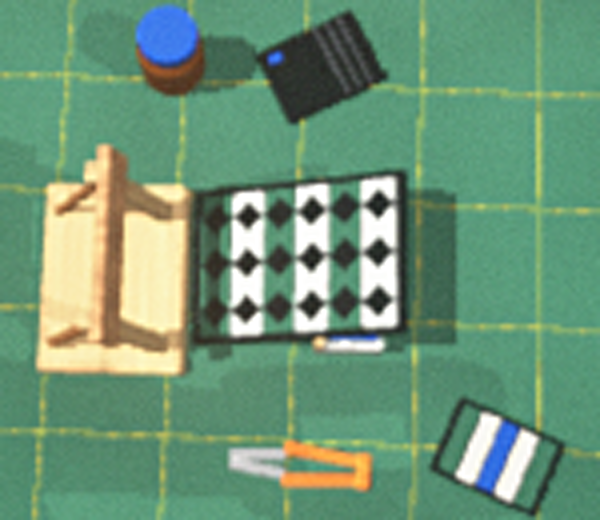

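View pics/sidec.png

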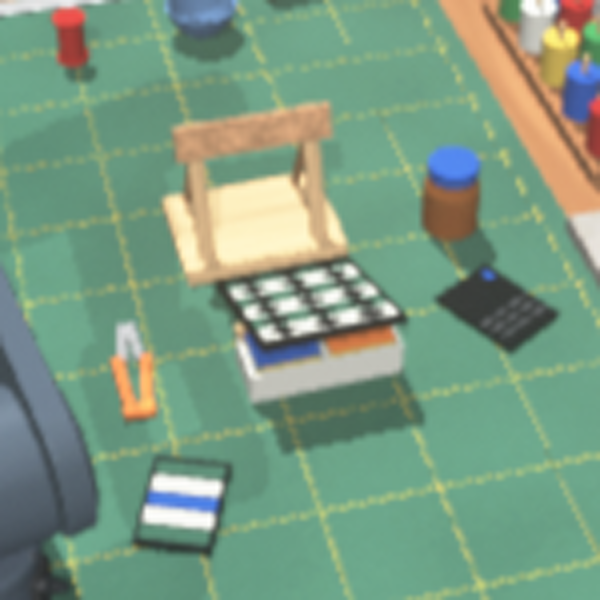

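```bash
python3 - <<'E'
from h import *
np.set_printoptions(precision=3,suppress=True)
T=lambda u,v,z:ray("top",(190+u/4-.375,120+v/4-.375),z)
S=lambda u,v,z:ray("side",(180+u/4-.375,130+v/4-.375),z)
print("rest",T(189,187,.014),T(185,373,.014),"side",S(190,283,.014),S(347,252,.014))
print("board top",T(404,173,.087),T(404,330,.087),"side",S(405,320,.087),S(268,346,.083))
print("board foot",T(194,193,.007),T(197,341,.007))
print("box",S(257,402,0),S(402,365,0),S(246,365,.036),S(402,343,.036))
print("jar",T(170,28,.085),"wallet",T(296,122,.004),T(385,75,.004),"snips",T(283,485,.004),T(370,488,.004),T(370,455,.004),"patch",T(463,398,.004),T(560,440,.004),T(432,467,.004))
# plane fit on board
f=np.load("top0.npz");c=cloud("top",f["d"])[172:200,243:286].reshape(-1,3)
A=np.c_[c[:,:2],np.ones(len(c))];k=np.linalg.lstsq(A,c[:,2],rcond=None)[0];print(k,np.degrees(np.arctan(np.hypot(*k[:2]))),np.degrees(np.arctan2(-k[1],-k[0])))
o=robot.get_obs();print(R.from_quat(o["tool_rot"]).as_matrix())
E
```

```text
rest [0.644 0.099 0.014] [0.475 0.093 0.014] side [0.475 0.081 0.014] [0.641 0.087 0.014]
board top [ 0.645 -0.089  0.087] [ 0.509 -0.093  0.087] side [ 0.644 -0.094  0.087] [ 0.515 -0.092  0.083]
board foot [0.64  0.095 0.007] [0.505 0.085 0.007]
box [ 0.506 -0.081  0.   ] [ 0.653 -0.069  0.   ] [ 0.499 -0.066  0.036] [ 0.649 -0.074  0.036]
jar [0.768 0.118 0.085] wallet [0.713 0.005 0.004] [ 0.761 -0.076  0.004] snips [0.381 0.003 0.004] [ 0.382 -0.073  0.004] [ 0.41  -0.072  0.004] patch [ 0.464 -0.153  0.004] [ 0.43  -0.239  0.004] [ 0.402 -0.127  0.004]
[-1.619 -0.33   0.978] 58.82357634952905 11.510363030500448
[[ 0.912  0.409 -0.   ]
 [ 0.409 -0.912  0.002]
 [ 0.    -0.002 -1.   ]]
```

move_arm(
  motion="1 1 -0.5 0 -0.377;1 1 -0.5 0 -0.377;1 1 -0.5 0 -0.377;1 1 -0.5 0 -0.377;1 1 -0.5 0 -0.377;1 1 -0.5 0 -0.377;1 1 -0.5 0 -0.377;1 1 -0.5 0 -0.377;1 1 -0.5 0 -0.377;1 1 -0.5 0 -0.377;1 1 -0.5 0 -0.377;1 1 -0.5 0 -0.377",
)

```text
time: 1.1
position: [0.3973, -0.3968, 0.2302]
tool_rot: [0.695, 0.719, 0.0, -0.0]
ft_force: [-0.2, 0.7, 0.9]
grip_width: 0.087
grip_force: 0.0
```

move_arm(
  motion="1 1 0.945 0 0;1 1 0.945 0 0;1 1 0.945 0 0;1 1 0.945 0 0;1 1 0.945 0 0;1 1 0.945 0 0;1 1 0.945 0 0;1 1 0.945 0.4 0;1 1 0.945 0.8 0;1 1 0.945 0.8 0;1 1 0.945 0.8 0;1 1 0.945 0.8 0",
)

```text
time: 2.1
position: [0.574, -0.1877, 0.063]
tool_rot: [0.695, 0.719, -0.002, -0.008]
ft_force: [-1.7, 0.7, -0.5]
grip_width: 0.0869
grip_force: 0.0
```

move_arm(
  motion="1 0.1 0 0 0;1 0.2 0 0 0;1 0.25 0 0 0;1 0.3 0 0 0;1 0.34 0 0 0;1 0.38 0 0 0;1 0.40 0 0 0;1 0.40 0 0 0;1 0.40 0 0 0",
)

```text
time: 2.85
position: [0.5766, -0.1107, 0.0708]
tool_rot: [0.694, 0.72, 0.0, 0.0]
ft_force: [0.4, -1.6, 1.0]
grip_width: 0.087
grip_force: 0.0
```

```bash
cat >> h.py <<'E'
def shot(name):
    out=[]
    for n,(x0,y0,x1,y1) in(("top",(190,120,320,240)),("side",(190,140,320,260))):
        p,d=robot.camera(n);np.savez(f"{name}_{n}.npz",p=p,d=d);out.append(cv2.resize(p[y0:y1,x0:x1,::-1],(400,369),interpolation=cv2.INTER_CUBIC))
    cv2.imwrite(f"pics/{name}.png",np.hstack(out));o=robot.get_obs();print(o["time"],o["position"],o["ft_force"],o["tool_rot"])
E
python3 -c "
from h import *
shot('a')"
```

```text
2.95 [ 0.57663728 -0.11110994  0.07062708] [-0.12958336 -0.38823171 -0.11990288] [6.94634732e-01 7.19362574e-01 2.36471366e-05 2.75458938e-04]
```

View pics/a.png

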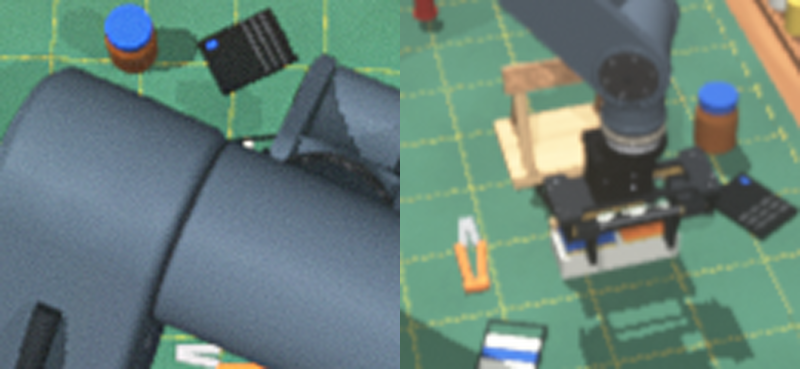

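The fingers stand just clear of the board's raised edge, at (590,245) and (670,235) in the right half. I'll move them into contact.

move_arm(
  motion="1 0.025 0 0 0;1 0.05 0 0 0;1 0.065 0 0 0;1 0.075 0 0 0;1 0.085 0 0 0;1 0.085 0 0 0",
)

```text
time: 3.45
position: [0.5763, -0.0969, 0.0714]
tool_rot: [0.694, 0.72, -0.002, 0.003]
ft_force: [-3.2, -10.9, 2.4]
grip_width: 0.087
grip_force: 6.3
```

move_arm(
  motion="1 0.012 0 -0.025 0;1 0.027 0 -0.054 0;1 0.044 0 -0.085 0;1 0.067 0 -0.122 0;1 0.091 0 -0.159 0;1 0.117 0 -0.194 0;1 0.144 0 -0.228 0;1 0.144 0 -0.228 0",
)

```text
time: 4.12
position: [0.5759, -0.0681, 0.1191]
tool_rot: [0.693, 0.72, -0.001, 0.004]
ft_force: [-3.9, -11.1, 6.6]
grip_width: 0.087
grip_force: 7.4
```

```bash
python3 -c "
from h import *
shot('b')"
```

```text
4.2167 [ 0.57586697 -0.06863526  0.11843882] [ -3.03130366 -11.91020829   7.96218427] [ 0.6935873   0.72036061 -0.00164939  0.00381262]
```

View pics/b.png

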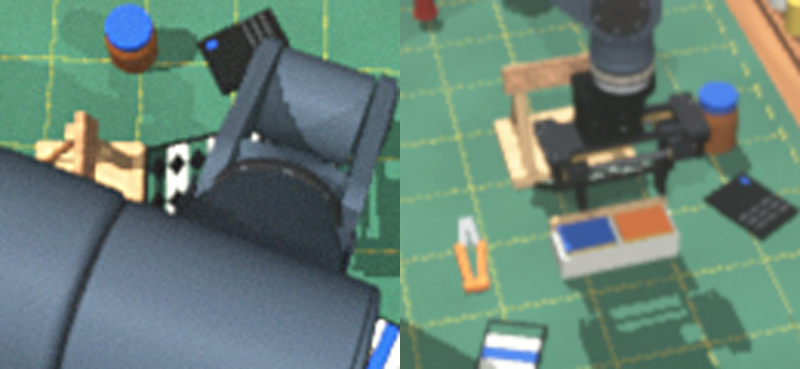

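In b.png the board has been lifted. The box, with its blue and orange lids, is now uncovered at (615,235), and the board's edge is at the fingers near (610,170). I'll carry on round the arc.

move_arm(
  motion="1 0.01 0 -0.032 0;1 0.039 0 -0.066 0;1 0.072 0 -0.097 0;1 0.105 0 -0.125 0;1 0.14 0 -0.153 0;1 0.175 0 -0.178 0;1 0.21 0 -0.202 0;1 0.247 0 -0.224 0;1 0.285 0 -0.244 0;1 0.323 0 -0.263 0;1 0.323 0 -0.263 0",
)

```text
time: 5.13
position: [0.5723, 0.0018, 0.1692]
tool_rot: [0.694, 0.72, 0.0, -0.0]
ft_force: [0.2, -0.8, -0.1]
grip_width: 0.0873
grip_force: 0.5
```

move_arm(
  motion="1 0.04 0 -0.018 0;1 0.081 0 -0.034 0;1 0.122 0 -0.048 0;1 0.164 0 -0.06 0;1 0.206 0 -0.07 0;1 0.249 0 -0.079 0;1 0.292 0 -0.085 0;1 0.336 0 -0.09 0;1 0.38 0 -0.092 0;1 0.423 0 -0.092 0;1 0.46 0 -0.09 0;1 0.46 0 -0.09 0",
)

```text
time: 6.13
position: [0.5689, 0.0933, 0.1866]
tool_rot: [0.694, 0.72, 0.0, -0.0]
ft_force: [0.6, -0.0, -0.4]
grip_width: 0.0871
grip_force: 0.0
```

```bash
python3 -c "
from h import *
shot('c')"
```

```text
6.2333 [0.569119   0.09204886 0.18661374] [ 0.4816364  -0.89689124 -0.3866355 ] [ 6.94171102e-01  7.19810008e-01 -1.83293147e-04 -2.36015043e-05]
```

View pics/c.png

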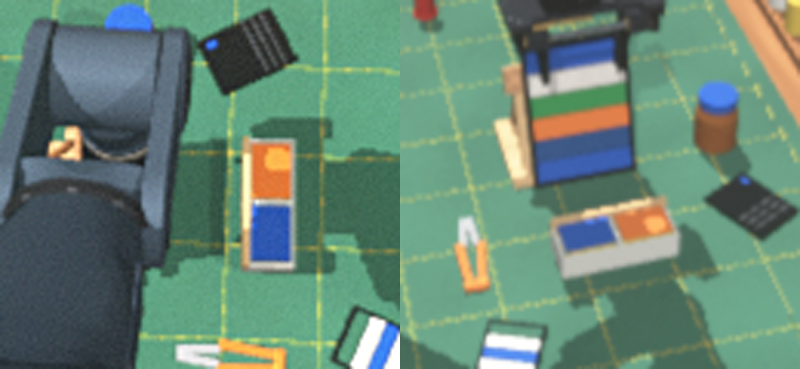

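In c.png the board stands upright with its stripes facing out at (580,110), and the box is clear at (615,238). I'll push it gently back onto the cork.

move_arm(
  motion="1 0.04 0 0 0;1 0.08 0 0.01 0;1 0.12 0 0.02 0;1 0.16 0 0.03 0;1 0.2 0 0.035 0;1 0.23 0 0.04 0;1 0.25 0 0.04 0;1 0.25 0 0.04 0",
)

```text
time: 6.9
position: [0.5672, 0.1409, 0.1786]
tool_rot: [0.694, 0.72, -0.002, 0.001]
ft_force: [-1.9, -4.0, 0.2]
grip_width: 0.0868
grip_force: 1.9
```

move_arm(
  motion="1 -0.05 0 0 0;1 -0.15 0 0 0;1 -0.3 0 0 0;1 -0.5 0 0 0;1 -0.7 0 0 0;-1 -0.9 0 0 0;-1 -1 0 0 0;-1 -1 0 0 0;-1 -1 0 0 0;-1 -1 0 0 0;-1 -1 0 0 0",
  newtons=20,
)

```text
time: 7.82
position: [0.5742, -0.0569, 0.1787]
tool_rot: [0.694, 0.72, 0.0, -0.0]
ft_force: [-0.5, 0.0, 0.3]
grip_width: 0.055
grip_force: 0.0
```

```bash
python3 - <<'E'
from h import *
np.set_printoptions(precision=3,suppress=True)
shot('d')
def blob(n,p,lo,hi,roi):
    h=cv2.cvtColor(p,cv2.COLOR_RGB2HSV);m=cv2.inRange(h,lo,hi);k=np.zeros_like(m);x0,y0,x1,y1=roi;k[y0:y1,x0:x1]=255
    cs,_=cv2.findContours(m&k,cv2.RETR_EXTERNAL,cv2.CHAIN_APPROX_NONE);c=max(cs,key=cv2.contourArea);return cv2.minAreaRect(c),cv2.contourArea(c)
for src in("c","d"):
  for n,roi in(("top",(264,160,292,212)),("side",(238,200,285,235))):
    f=np.load(f"{src}_{n}.npz")
    for nm,lo,hi in(("blue",(105,120,60),(130,255,255)),("orange",(5,140,120),(18,255,255))):
        try:
            r,a=blob(n,f["p"],lo,hi,roi);print(src,n,nm,r,a,ray(n,r[0],.044))
        except ValueError: print(src,n,nm,"none")
E
```

```text
7.9167 [ 0.574 -0.057  0.179] [0.014 0.184 0.622] [ 0.694  0.72   0.    -0.   ]
c top blue ((277.5, 195.5), (17.0, 11.0), 90.0) 187.0 [ 0.537 -0.05   0.044]
c top orange ((277.5, 175.5), (17.0, 11.0), 90.0) 176.5 [ 0.609 -0.048  0.044]
c side blue ((250.1411590576172, 215.63526916503906), (7.592566967010498, 15.61899471282959), 77.47119140625) 97.0 [ 0.537 -0.055  0.044]
c side orange ((268.5192565917969, 212.09616088867188), (8.629110336303711, 16.277639389038086), 78.69007110595703) 113.0 [ 0.609 -0.054  0.044]
d top blue none
d top orange none
d side blue ((250.03848266601562, 215.69229125976562), (8.04076099395752, 15.885407447814941), 78.69007110595703) 106.5 [ 0.536 -0.055  0.044]
d side orange ((268.423095703125, 212.1154022216797), (8.629110336303711, 16.081523895263672), 78.69007110595703) 110.0 [ 0.609 -0.054  0.044]
```

View pics/d.png

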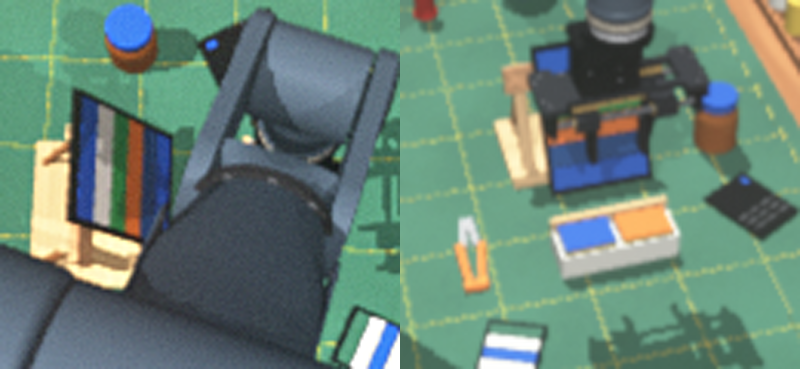

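```bash
python3 - <<'E'
from h import *
np.set_printoptions(precision=3,suppress=True)
S=lambda u,v,z:ray("side",(190+(u-400)/3.077-.34,140+v/3.075-.34),z)
T=lambda u,v,z:ray("top",(190+u/3.077-.34,120+v/3.075-.34),z)
print("foot side",S(553,192,0),S(648,178,0),"c:",S(540,185,0),S(634,170,0))
print("foot top",T(173,135,.004),T(155,241,.004),"topedge",T(72,92,.188),T(70,218,.188))
c=cloud("side",np.load("d_side.npz")["d"]);
for v in (190,194,198): print(v,c[v,240:272:5].round(3).tolist())
c=cloud("top",np.load("d_top.npz")["d"])
for v in (162,175,185): print(v,c[v,214:246:4].round(3).tolist())
E
```

```text
foot side [0.523 0.073 0.   ] [0.653 0.068 0.   ] c: [0.509 0.091 0.   ] [0.639 0.088 0.   ]
foot top [0.659 0.067 0.004] [0.53  0.082 0.004] topedge [0.65  0.163 0.188] [0.518 0.157 0.188]
190 [[0.53, 0.088, 0.052], [0.55, 0.085, 0.05], [0.538, -0.054, 0.172], [0.592, 0.086, 0.039], [0.613, 0.084, 0.037], [0.634, 0.083, 0.033], [0.606, -0.071, 0.172]]
194 [[0.529, 0.083, 0.034], [0.549, 0.082, 0.032], [0.57, 0.08, 0.029], [0.589, 0.075, 0.028], [0.61, 0.075, 0.024], [0.631, 0.073, 0.02], [0.654, 0.076, 0.013]]
198 [[0.527, 0.076, 0.02], [0.546, 0.068, 0.022], [0.567, 0.07, 0.016], [0.589, 0.075, 0.006], [0.609, 0.07, 0.006], [0.63, 0.067, 0.004], [0.652, 0.069, -0.003]]
162 [[0.612, 0.159, 0.177], [0.617, 0.149, 0.162], [0.623, 0.139, 0.141], [0.629, 0.127, 0.123], [0.635, 0.116, 0.101], [0.643, 0.105, 0.077], [0.651, 0.093, 0.047], [0.658, 0.081, 0.024]]
175 [[0.57, 0.157, 0.177], [0.573, 0.146, 0.165], [0.58, 0.136, 0.14], [0.585, 0.125, 0.122], [0.591, 0.114, 0.098], [0.597, 0.102, 0.076], [0.604, 0.091, 0.047], [0.611, 0.078, 0.022]]
185 [[0.539, 0.155, 0.175], [0.543, 0.144, 0.158], [0.548, 0.134, 0.136], [0.552, 0.123, 0.12], [0.558, 0.112, 0.094], [0.563, 0.101, 0.069], [0.568, 0.089, 0.047], [0.573, 0.076, 0.026]]
```

In d.png the board leans on the cork. Its foot is about 20 mm in front of the base and 30 mm off its middle, which is within limits. Next, the lids.

move_arm(
  motion="-1 0.03 -0.185 0 0;-1 0.03 -0.185 0.1 0;-1 0.03 -0.185 0.25 0;-1 0.03 -0.185 0.4 0;-1 0.03 -0.185 0.55 0;-1 0.03 -0.185 0.6 0;-1 0.03 -0.185 0.63 0;-1 0.03 -0.185 0.65 0;-1 0.03 -0.185 0.67 0;-1 0.03 -0.185 0.68 0;-1 0.03 -0.185 0.685 0;-1 0.03 -0.185 0.685 0",
)

```text
time: 8.92
position: [0.5375, -0.0524, 0.0443]
tool_rot: [0.694, 0.72, 0.001, 0.0]
ft_force: [-3.5, 3.8, 9.2]
grip_width: 0.0005
grip_force: 4.5
```

move_arm(
  motion="-1 0 0 0.01 0;-1 0 0 0.015 0;-1 0 0 0.015 0",
)

```text
time: 9.17
position: [0.5375, -0.0524, 0.0441]
tool_rot: [0.694, 0.72, 0.001, 0.001]
ft_force: [-6.1, 2.6, 29.9]
grip_width: 0.0003
grip_force: 14.9
```

move_arm(
  motion="-1 0 0 -0.1 0;-1 0 0 -0.2 0;-1 0 0.18 -0.2 0;-1 0 0.36 -0.2 0;-1 -0.005 0.36 -0.2 0;-1 -0.005 0.36 -0.1 0;-1 -0.005 0.36 -0.06 0;-1 -0.005 0.36 -0.045 0;-1 -0.005 0.36 -0.03 0;-1 -0.005 0.36 -0.015 0;-1 -0.005 0.36 -0.005 0;-1 -0.005 0.36 -0.005 0",
)

```text
time: 10.17
position: [0.6103, -0.0518, 0.0442]
tool_rot: [0.694, 0.72, 0.001, 0.001]
ft_force: [-3.0, 1.9, 20.8]
grip_width: 0.0001
grip_force: 10.2
```

move_arm(
  motion="-1 0 0 -0.1 0;-1 0 -0.05 -0.28 0;-1 -0.2 -0.175 -0.28 0;-1 -0.4 -0.175 -0.28 0;1 -0.6 -0.175 -0.28 0;1 -0.8 -0.175 -0.28 0;1 -0.9 -0.175 -0.28 0;1 -0.9 -0.175 -0.28 0;1 -0.9 -0.175 -0.28 0;1 -0.9 -0.175 -0.28 0",
)

```text
time: 11.0
position: [0.5798, -0.2319, 0.0958]
tool_rot: [0.695, 0.719, 0.0, -0.001]
ft_force: [-0.4, -0.2, 0.2]
grip_width: 0.0323
grip_force: 0.0
```

```bash
python3 -c "
from h import *
shot('e')"
```

```text
11.1 [ 0.58020605 -0.23106796  0.09573487] [-0.35519405 -0.87421503  0.07047948] [ 6.93866906e-01  7.20102740e-01 -3.01767323e-05 -8.72350137e-04]
```

View pics/e.png

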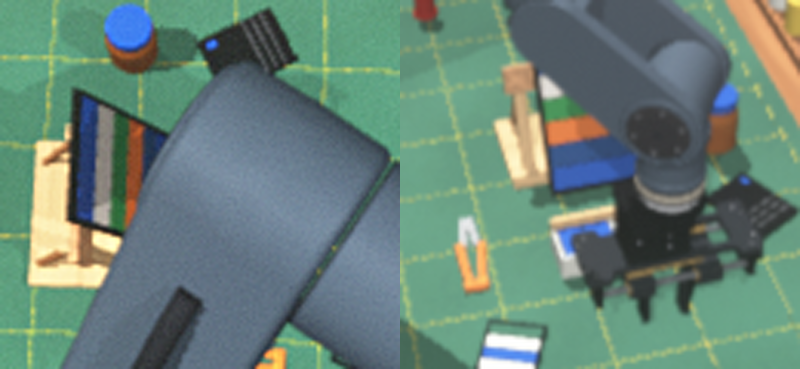

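In e.png the board still leans on the rest, the blue lid at (580,240) sits flush, and the hand is in front of the box. I'll lower the open fingers and approach the box.

move_arm(
  motion="1 0 -0.025 0.1 0;1 0 -0.025 0.2 0;1 0 -0.025 0.3 0;1 0 -0.025 0.36 0;1 0.1 -0.025 0.36 0;1 0.25 -0.025 0.36 0;1 0.4 -0.025 0.36 0;1 0.5 -0.025 0.36 0;1 0.57 -0.025 0.36 0;1 0.62 -0.025 0.36 0;1 0.64 -0.025 0.36 0;1 0.64 -0.025 0.36 0",
)

```text
time: 12.1
position: [0.5715, -0.1046, 0.0239]
tool_rot: [0.694, 0.72, 0.0, 0.0]
ft_force: [-0.0, -0.4, 0.6]
grip_width: 0.087
grip_force: 0.0
```

move_arm(
  motion="1 0.05 0 0 0;1 0.09 0 0 0;1 0.12 0 0 0;1 0.16 0 0 0;1 0.2 0 0 0;1 0.24 0 0 0;1 0.28 0 0 0;1 0.32 0 0 0;1 0.36 0 0 0;1 0.4 0 0 0;1 0.44 0 0 0;1 0.46 0 0 0",
)

```text
time: 13.1
position: [0.5679, -0.0122, 0.0239]
tool_rot: [0.694, 0.72, 0.0, -0.0]
ft_force: [-0.4, -4.7, 1.6]
grip_width: 0.0869
grip_force: 2.4
```

Now slowly onto the foot.

move_arm(
  motion="1 0.02 0 0 0;1 0.04 0 0 0;1 0.06 0 0 0;1 0.075 0 0 0;1 0.09 0 0 0;1 0.09 0 0 0;1 0.09 0 0 0",
)

```text
time: 13.68
position: [0.5677, 0.0042, 0.0239]
tool_rot: [0.695, 0.719, -0.0, 0.0]
ft_force: [0.6, -5.7, 0.9]
grip_width: 0.0869
grip_force: 2.8
```

move_arm(
  motion="1 0.015 0 0 0;1 0.03 0 0 0;1 0.045 0 0 0;1 0.06 0 0 0;1 0.06 0 0 0",
)

```text
time: 14.1
position: [0.5672, 0.0161, 0.0239]
tool_rot: [0.695, 0.719, -0.0, 0.001]
ft_force: [0.8, -6.5, 0.9]
grip_width: 0.0874
grip_force: 3.1
```

move_arm(
  motion="1 0.015 0 0 0;1 0.03 0 0 0;1 0.04 0 0 0;1 0.04 0 0 0;1 0.04 0 0 0",
)

```text
time: 14.52
position: [0.5671, 0.0183, 0.0249]
tool_rot: [0.695, 0.719, -0.003, 0.003]
ft_force: [-3.7, -27.7, 6.7]
grip_width: 0.0871
grip_force: 13.7
```

```bash
python3 - <<'E'
from h import *
shot('f')
np.set_printoptions(precision=3,suppress=True)
c=cloud("side",np.load("f_side.npz")["d"])
for u in (245,255,265): print(u,[(v,*c[v,u].round(3)) for v in range(170,215,3)])
E
```

```text
14.6167 [0.56708134 0.01823279 0.02489288] [ -4.28722101 -27.02871701   7.94894633] [ 0.69478882  0.71920382 -0.00256664  0.00278918]
245 [(170, np.float64(0.534), np.float64(0.005), np.float64(0.218)), (173, np.float64(0.535), np.float64(0.01), np.float64(0.2)), (176, np.float64(0.533), np.float64(0.002), np.float64(0.193)), (179, np.float64(0.531), np.float64(-0.008), np.float64(0.187)), (182, np.float64(0.527), np.float64(-0.023), np.float64(0.186)), (185, np.float64(0.53), np.float64(-0.01), np.float64(0.16)), (188, np.float64(0.531), np.float64(-0.005), np.float64(0.141)), (191, np.float64(0.53), np.float64(-0.007), np.float64(0.128)), (194, np.float64(0.53), np.float64(-0.005), np.float64(0.112)), (197, np.float64(0.545), np.float64(0.064), np.float64(0.032)), (200, np.float64(0.541), np.float64(0.048), np.float64(0.031)), (203, np.float64(0.536), np.float64(0.027), np.float64(0.034)), (206, np.float64(0.536), np.float64(0.028), np.float64(0.018)), (209, np.float64(0.535), np.float64(0.025), np.float64(0.004)), (212, np.float64(0.533), np.float64(0.014), np.float64(-0.002))]
25
[... 1234 characters left out ...]
82, np.float64(0.619), np.float64(0.035), np.float64(0.119)), (185, np.float64(0.618), np.float64(0.032), np.float64(0.106)), (188, np.float64(0.608), np.float64(-0.004), np.float64(0.124)), (191, np.float64(0.614), np.float64(0.015), np.float64(0.091)), (194, np.float64(0.606), np.float64(-0.012), np.float64(0.101)), (197, np.float64(0.613), np.float64(0.01), np.float64(0.064)), (200, np.float64(0.613), np.float64(0.01), np.float64(0.048)), (203, np.float64(0.613), np.float64(0.008), np.float64(0.033)), (206, np.float64(0.614), np.float64(0.01), np.float64(0.015)), (209, np.float64(0.613), np.float64(0.007), np.float64(0.001)), (212, np.float64(0.609), np.float64(-0.007), np.float64(-0.0))]
```

View pics/f.png

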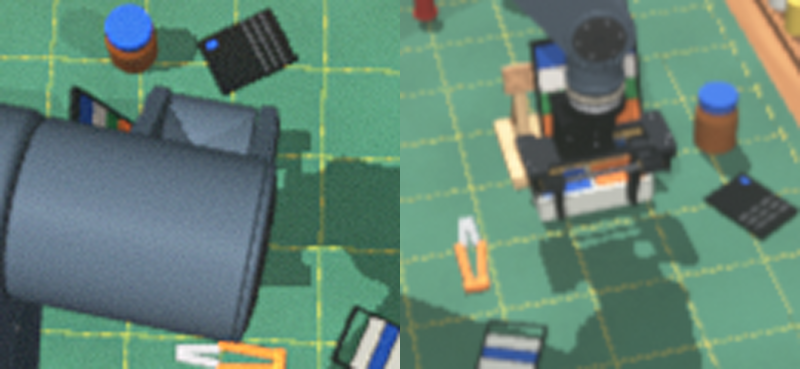

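In f.png the box is pushed hard against the board's foot and the rest at 27 N, with the board still leaning. I'll back off and check.

move_arm(
  motion="1 -0.01 0 0 0;1 -0.03 0 0 0;1 -0.06 0 0 0;1 -0.12 0 0 0;1 -0.3 0 0 0;1 -0.5 0 0 0;1 -0.7 0 0 0;1 -0.9 0 -0.2 0;1 -1 0 -0.5 0;1 -1 0 -0.8 0;1 -1 0 -0.8 0;1 -1 0 -0.8 0",
)

```text
time: 15.62
position: [0.577, -0.1779, 0.1902]
tool_rot: [0.695, 0.719, 0.002, 0.005]
ft_force: [1.1, -0.1, 0.2]
grip_width: 0.0871
grip_force: 0.0
```

move_arm(
  motion="1 -0.3 -0.2 0 0;1 -0.6 -0.4 0 0;1 -0.9 -0.6 0 0;1 -1 -0.8 0 0;1 -1 -0.8 0 0;1 -1 -0.8 0 0;1 -1 -0.8 0 0",
)

```text
time: 16.2
position: [0.4172, -0.385, 0.1832]
tool_rot: [0.696, 0.718, -0.001, -0.0]
ft_force: [0.3, 0.6, 0.6]
grip_width: 0.0868
grip_force: 0.0
```

```bash
python3 - <<'E'
from h import *
shot('g')
np.set_printoptions(precision=3,suppress=True)
c=cloud("top",np.load("g_top.npz")["d"])
for v in (168,180,192,200): print(v,[(u,*c[v,u].round(3)) for u in range(214,268,3)])
c=cloud("side",np.load("g_side.npz")["d"])
for u in (240,250,260): print(u,[(v,*c[v,u].round(3)) for v in range(185,215,2)])
E
```

```text
16.3 [ 0.41942801 -0.38181196  0.18311444] [ 0.50372465  0.7054913  -0.28919566] [ 6.95893783e-01  7.18144171e-01  4.99261590e-04 -7.36753499e-04]
168 [(214, np.float64(0.591), np.float64(0.157), np.float64(0.184)), (217, np.float64(0.595), np.float64(0.15), np.float64(0.168)), (220, np.float64(0.6), np.float64(0.142), np.float64(0.151)), (223, np.float64(0.607), np.float64(0.136), np.float64(0.126)), (226, np.float64(0.612), np.float64(0.128), np.float64(0.11)), (229, np.float64(0.618), np.float64(0.12), np.float64(0.085)), (232, np.float64(0.626), np.float64(0.112), np.float64(0.059)), (235, np.float64(0.631), np.float64(0.103), np.float64(0.041)), (238, np.float64(0.638), np.float64(0.095), np.float64(0.013)), (241, np.float64(0.634), np.float64(0.083), np.float64(0.031)), (244, np.float64(0.633), np.float64(0.072), np.float64(0.038)), (247, np.float64(0.633), np.float64(0.061), np.float64(0.04)), (250, np.float64(0.634), np.float64(0.05), np.float64(0.035)), (253, np.float64(0.635), np.float64(0.04), np.float64(0.036)), (256, np.float64(0.645), np.float64(0.03), np.float64(-0.001
[... 5872 characters left out ...]
93, np.float64(0.609), np.float64(0.071), np.float64(0.033)), (195, np.float64(0.606), np.float64(0.058), np.float64(0.034)), (197, np.float64(0.603), np.float64(0.047), np.float64(0.033)), (199, np.float64(0.6), np.float64(0.037), np.float64(0.032)), (201, np.float64(0.598), np.float64(0.028), np.float64(0.03)), (203, np.float64(0.597), np.float64(0.027), np.float64(0.02)), (205, np.float64(0.598), np.float64(0.027), np.float64(0.009)), (207, np.float64(0.598), np.float64(0.027), np.float64(-0.002)), (209, np.float64(0.595), np.float64(0.017), np.float64(-0.003)), (211, np.float64(0.592), np.float64(0.005), np.float64(-0.002)), (213, np.float64(0.588), np.float64(-0.008), np.float64(-0.0))]
```

View pics/g.png

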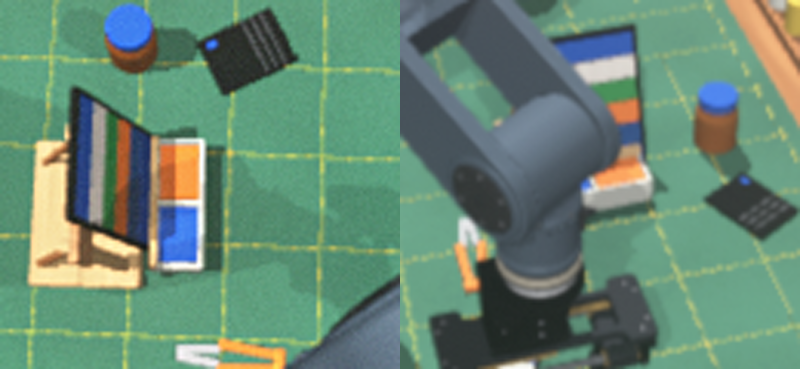

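g.png shows the board leaning 20° on the cork, with the box square against its foot at (180,203). Both lids are flush at about 36 mm and the other things are untouched. I'll hand it in.

```bash
python3 -c "
from rig import robot
print(robot.hand_in())"
```

```text
the job is handed in; nothing more can be done
None
```

The job is handed in (no verdict came back): the board leans about 20° against the cork bar, both lids are pressed flush, the box is square against the board's foot, and the arm touched none of the other things.

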